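Make up two ingredient kits for a soap-making class

ROBOT

A 6-joint arm with a two-finger parallel gripper is mounted at the origin on the work surface; the furniture and walls round the work are solid. World frame = base frame: x ahead of the robot, y to its left, z up, the work surface at z = 0. Lengths are in m, angles in rad, forces in N, time in s.
With the tool pointing down it reaches from about 0.25 to 0.775 m from the base axis. Payload 4 kg.
Tool frame: the origin (TCP) lies on the centre line of the jaws, within the pads' length; the fingertips stand 25 mm ahead of it and the grasp point (between the pads) lies 6 mm ahead of it; z points along the fingers, y is the line along which they close (so a half turn about z gives the same grasp; the last joint's range is limited). The gripper opens to 94 mm and grips with 3 to 60 N. Pads are 16 mm wide; open, the fingers measure 119 mm over their backs; the gripper's body (75 mm by 177 mm) begins 78 mm behind the grasp point.
Start: joints at [1.1, 0.087, 1.371, -0, 1.684, -0.103], TCP at [0.198, 0.513, 0.202] pointing down, gripper open.
Joint ranges: [-3.1, 3.1], [-0.76, 2.03], [0.27, 2.55], [-1.08, 4.22], [0.17, 2.65], [-2.57, 2.57]. Speed limits (rad/s): [2.79, 2.79, 3.14, 3.14, 3.14, 3.14].

INTERFACE

Orientations are given as [roll, pitch, yaw] about the fixed x, y, z axes, in that order (R = Rz(yaw) Ry(pitch) Rx(roll)).
In Python, from bench import sensors, optics, ticket gives the robot as it stands.
- The arm moves only by the tool send_rows, never from a script. Its argument "rows" is a list of rows, each a list of 6 numbers: the shift along the world's x, y, z in mm, then the turn, a rotation vector about the world's x, y, z in rad. In form: [[x, y, z, wx, wy, wz], ...]. A call has 1 to 8 rows; each row shifts and turns the commanded pose from where the row before left it; what a row does not reach is not made up. A row lasts 1/12 s, in which the tool goes at most 41.7 mm and 7.16 degrees, less where a joint would pass 70% of its speed; a pose out of reach is approached as far as the arm can. A call is refused whole if a number of a shift passes 41.7 or a number of a turn 0.125, either way. A call with a gripper value outside its range is refused whole. "grip" is the finger opening in mm, from 0 to 94, set as the call begins (left out, the last holds). The fingers move at their own pace and stop on an object; the grip force is fixed at half the most. Time passes only in rows, so rows that do not move let the fingers close. It gives the time, the measured TCP pose, the force, the opening and the grip force at its end, in the units of the state.
- sensors.get_obs(): the state, without advancing time (a new reading comes with each control period).
- optics.snapshot(name): name is "side" or "top"; returns the picture (480x640x3 uint8, red, green, blue); there is no depth.
- optics.camera_model(name): a dict with "vertical_fov" (degrees; the focal length in pixels is half the picture's height over the tangent of half this angle, whatever the lens; pixels are square), "cx", "cy" (the principal point, pixels), "R" (3x3) and "t" (3): a world point X has camera coordinates R X + t. Camera axes: x right, y down, z forward; pixel columns grow to the right and rows downward; lengths in m; the calibration is good to about 2 mm. A picture is of the moment at which its call begins. camera_model takes no time and is no camera call.
- ticket.close_job(): hands the job in; it is judged then, once.
The state is a dict: "time": time; "joint_positions": joint angles; "qvel": joint speeds; "joint_torque": joint torques, N m; "tool_pos": TCP position; "ee_rot": TCP orientation; "wrist_force": force on the tool from outside, world axes, zero at the start; "wrist_torque": the same for the moment, N m; "width": finger opening in m; "finger_force": force on a finger pad.
Only numpy, scipy, OpenCV 4.12 (cv2) and the standard library are available. Lean on these libraries where they do the work, as an engineer would, in place of code of your own. Each camera call takes 0.05 s, during which the arm holds its last target. There are 200 camera calls.

TASK

Make up two kits from the stock on the table: the blue tray gets one dark glass bottle and the jar with the green lid, the yellow tray gets the other dark glass bottle and the silver aluminium bottle. In each tray the dark bottle stands upright in the small compartment and the jar or aluminium bottle upright in the large one, flat on the tray floor. Never tip any of the stock over, and leave the jars with the black and the gold lid where they are.

Things in the scene. Friction and masses are not known exactly. Their poses are not given: they have to be found in the camera images.
- tray_blue: blue kit tray fixed to the table, 100 mm (x) by 180 mm (y); origin: centre of underside, z up. Floor 4 mm thick; rim and walls 18 mm high. Open compartments: small one 68 x 68 mm inside, centred at x 0, y +50 mm in the tray's frame; large one 88 (x) by 86 (y) mm, centred at x 0, y -41 mm. Small end to the robot's left (+y), within 0.3 rad. The trays may swap places
- tray_yellow: yellow kit tray fixed to the table, 100 mm (x) by 180 mm (y); origin: centre of underside, z up. Floor 4 mm thick; rim and walls 18 mm high. Open compartments: small one 68 x 68 mm inside, centred at x 0, y +50 mm in the tray's frame; large one 88 (x) by 86 (y) mm, centred at x 0, y -41 mm. Small end to the robot's right (-y), within 0.3 rad. The trays may swap places
- bottle_a: brown-black glass bottle with a narrow black screw cap, loose and upright, 104 mm tall, about 0.19 kg; round body 45 mm across up to about 60 mm, shoulder above, cap 25 mm across from 80 mm up; origin at the centre of its base, z up. Grasp the cap; it is fixed on. The two dark bottles are alike and interchangeable
- bottle_b: brown-black glass bottle with a narrow black screw cap, loose and upright, 104 mm tall, about 0.19 kg; round body 45 mm across up to about 60 mm, shoulder above, cap 25 mm across from 80 mm up; origin at the centre of its base, z up. Grasp the cap; it is fixed on. The two dark bottles are alike and interchangeable
- green_jar: glass jar of pale dried petals with a green lid, loose and upright, 78 mm tall, about 0.3 kg; round body 60 mm across up to about 60 mm, lid 52 mm across from 63 mm up, fixed shut; origin at the centre of its base, z up. Grasp the body
- alu_bottle: silver-grey aluminium bottle with a narrow ribbed screw cap, loose and upright, 158 mm tall, about 0.42 kg; round body 66 mm across up to about 110 mm, tapering shoulder above, cap 36 mm across from 136 mm up; origin at the centre of its base, z up. Grasp the cap; it is fixed on
- black_jar: glass jar with a wide black lid, loose, 72 mm across, 88 mm tall; not part of any kit, stays where it is; origin at the centre of its base, z up
- gold_jar: glass jar of purple petals with a gold lid with a white sticker, loose, 72 mm across, 93 mm tall; not part of any kit, stays where it is; origin at the centre of its base, z up

How it is judged:
By the outcome, as a careful person would: the job done as asked, in the order asked, and still so for the second after the job is handed in, with the robot touching nothing.
It also fails if it takes over 115 s, if anything falls off the work surface, if the arm or the gripper's body presses on something with over 40 N, if the wrist force passes 120 N, or if a joint passes its speed limit or range.

## Working session

There is one attempt and no reset: what is moved stays moved. The work goes in short steps, Python scripts to look and compute and a tool call to move; the robot and the scene stay as the last step left them, time stands still between calls to the robot, and variables do not carry over. Pictures are saved under pics/ and viewed, at most 14 in all, crops included, and the job is handed in when it is done.

Besides the shell and the picture viewer there is one more tool, called after ">>>" by a JSON object that holds its "method" and its "body", one argument or row to a line. send_rows: Moves the arm, as the interface text tells. Its arguments: {"type":"object","properties":{"rows":{"type":"array"},"grip":{"type":"number"}},"required":["rows"]}

```bash
mkdir -p pics
python3 - <<'E'
from bench import sensors, optics
import cv2
for n in("top","side"):
    im=optics.snapshot(n); cv2.imwrite(f"pics/{n}0.png",im[:,:,::-1]); m=optics.camera_model(n)
    print(n,m)
o=sensors.get_obs();print(o['time'],o['tool_pos'],o['ee_rot'],o['width'])
E
```

```text
top {'vertical_fov': 54.83726086359124, 'cx': 313.9552355159483, 'cy': 235.14630545228783, 'R': array([[-0.01008654, -0.99981671,  0.01627303],
       [-0.99578382,  0.00855935, -0.09133087],
       [ 0.09117484, -0.01712563, -0.99568763]]), 't': array([-0.03420866,  0.53018533,  1.0638765 ])}
side {'vertical_fov': 57.187740760070014, 'cx': 316.55529134301526, 'cy': 242.11599584491617, 'R': array([[ 0.99553192, -0.09384806, -0.01042789],
       [-0.06886011, -0.64598886, -0.76023462],
       [ 0.06461024,  0.75755589, -0.64956492]]), 't': array([-0.52548917,  0.06672696,  0.93634196])}
0.1 [0.19753054 0.51278262 0.20045884] [-3.13967723e+00 -1.85859537e-04  2.77379345e+00] 0.0943180322767233
```

View pics/top0.png

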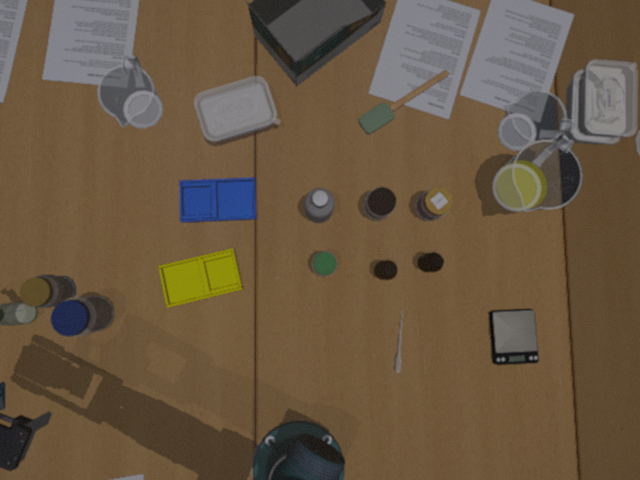

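View pics/side0.png

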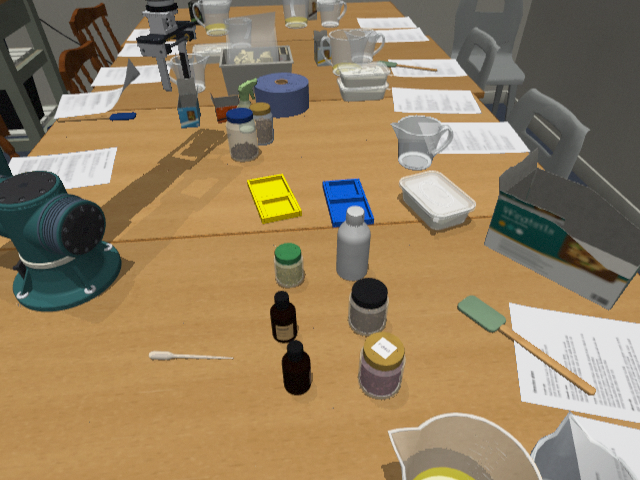

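The top view shows the blue tray at (218,200), the yellow at (201,277), the aluminium bottle at (319,200), the green jar at (323,263), the dark bottles at (385,269) and (430,261), and the black and gold jars at (380,202) and (437,202). The side view shows the same items, all upright.

```bash
cat > h.py <<'E'
import numpy as np, cv2
from bench import sensors, optics
def cam(n):
    m=optics.camera_model(n); f=240/np.tan(np.radians(m['vertical_fov'])/2)
    return f,m['cx'],m['cy'],np.array(m['R']),np.array(m['t'])
def ray(n,p):
    f,cx,cy,R,t=cam(n); return -R.T@t, R.T@np.array([(p[0]-cx)/f,(p[1]-cy)/f,1])
def onz(n,p,z):
    o,d=ray(n,p); return o+d*(z-o[2])/d[2]
def px(n,X):
    f,cx,cy,R,t=cam(n); c=R@np.array(X)+t; return np.array([cx+f*c[0]/c[2],cy+f*c[1]/c[2]])
def tri(p,q):
    a,d=ray('top',p);b,e=ray('side',q)
    s=np.linalg.lstsq(np.c_[d,-e],b-a,rcond=None)[0]; P,Q=a+d*s[0],b+e*s[1]
    return (P+Q)/2,np.linalg.norm(P-Q)
def hsv(im): return cv2.cvtColor(im,cv2.COLOR_RGB2HSV)
def tray(im,lo,hi,n='top'):
    m=cv2.inRange(hsv(im),lo,hi); m[:,300:]=0 if n=='top' else m[:,300:]
    c=max(cv2.findContours(m,0,2)[0],key=cv2.contourArea)
    return cv2.boxPoints(cv2.minAreaRect(c)),c
E
python3 - <<'E'
from h import *
im=cv2.imread('pics/top0.png')[:,:,::-1].copy(); sd=cv2.imread('pics/side0.png')[:,:,::-1].copy()
np.set_printoptions(precision=4,suppress=True)
for nm,lo,hi in(('blue',(105,150,60),(125,255,255)),('yellow',(24,150,60),(34,255,255))):
    b,c=tray(im,lo,hi); W=np.array([onz('top',p,.016) for p in b])
    e=[np.linalg.norm(W[i]-W[i-1]) for i in range(4)]
    L=W[1]-W[0] if e[1]>e[0] else W[2]-W[1]
    print(nm,b.mean(0),W.mean(0),'edges',np.array(e),'long axis',np.degrees(np.arctan2(L[1],L[0])))
h=hsv(im)
m=cv2.inRange(h,(45,80,30),(85,255,255)); m[:,:290]=0;m[:240]=0;m[300:]=0;m[:,360:]=0
x=np.argwhere(m)[:,::-1];print('green',x.mean(0),len(x),onz('top',x.mean(0),.076))
c=im[170:290,290:460]; c=cv2.resize(c,None,fx=4.7,fy=4.7,interpolation=cv2.INTER_CUBIC);c=np.clip(c*1.6,0,255)
cv2.imwrite('pics/c1.png',c[:,:,::-1])
c=sd[200:400,225:425]; c=cv2.resize(c,None,fx=3,fy=3,interpolation=cv2.INTER_CUBIC);c=np.clip(c*1.6,0,255)
cv2.imwrite('pics/c2.png',c[:,:,::-1])
E
```

```text
blue [217.5208 199.4774] [0.618  0.1892 0.016 ] edges [0.0973 0.1779 0.0976 0.1765] long axis -87.83954437243021
yellow [199.6568 277.3174] [0.434  0.2292 0.016 ] edges [0.1011 0.1834 0.1017 0.182 ] long axis -77.11472690763205
green [324.4297 263.2095] 377 [ 0.4621 -0.061   0.076 ][ WARN:0@0.350] global loadsave.cpp:1063 imwrite_ Unsupported depth image for selected encoder is fallbacked to CV_8U.
```

View pics/c1.png

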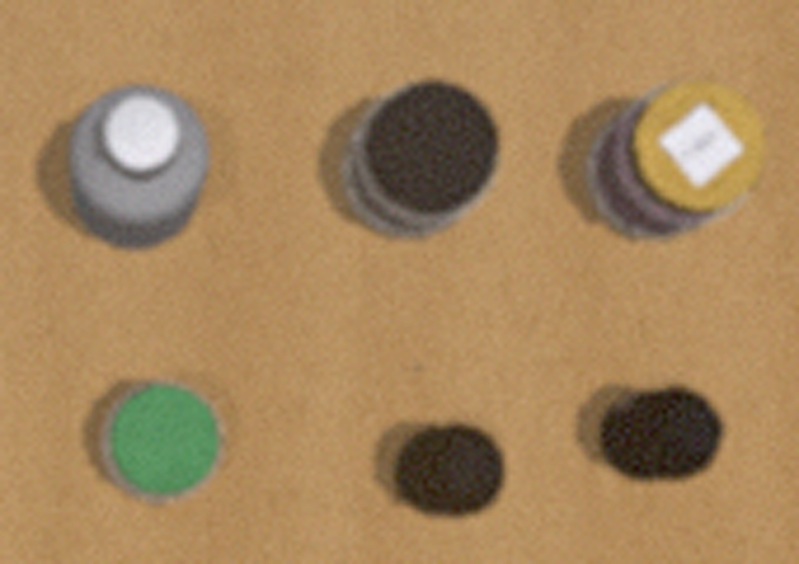

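View pics/c2.png

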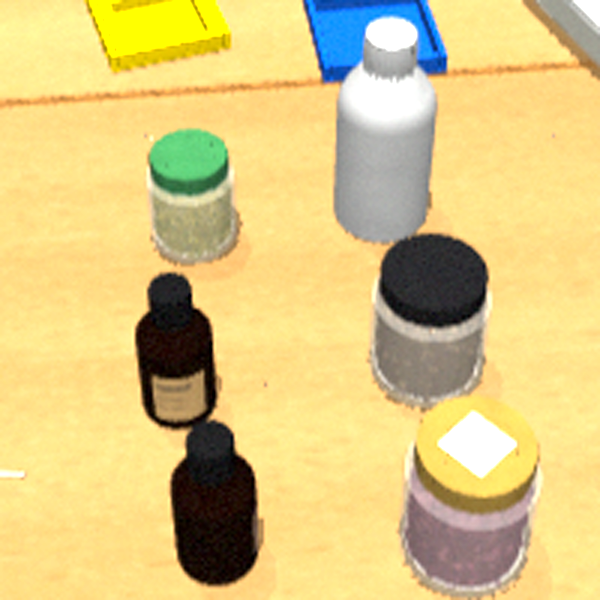

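The crops show: aluminium cap top at (320,198) in the top view; side-view cap tops at crop (391,31) aluminium, (170,284) and (210,432) dark bottles, (188,152) green lid. In the top view each dark bottle is a single silhouette of body and cap.

Run:
```python
from h import *
im=cv2.imread('pics/top0.png')[:,:,::-1].copy()
np.set_printoptions(precision=4,suppress=True)
S=lambda u,v:(225+(u+.5)/3-.5,200+(v+.5)/3-.5); T=lambda u,v:(290+(u+.5)/4.7-.5,170+(v+.5)/4.7-.5)
print('alu top',onz('top',T(142,132),.158),'side',onz('side',S(391,31),.158),tri(T(142,132),S(391,31)))
print('green side',onz('side',S(188,152),.078),tri((324.43,263.21),S(188,152)))
def pred(P):
    q=[px('top',[P[0]+r*np.cos(a),P[1]+r*np.sin(a),z]) for z,r in((0,.0215),(.06,.0225),(.104,.0125)) for a in np.arange(0,6.28,.1)]
    q=np.array(q); return np.r_[q.min(0),q.max(0)]
m=cv2.inRange(hsv(im),(0,0,0),(180,255,60))
for nm,(u,v),x0 in(('a',(170,284),370),('b',(210,432),412)):
    P=onz('side',S(u,v),.104)
    k=m.copy();k[:,:x0]=0;k[:,x0+35:]=0;k[:245]=0;k[285:]=0
    x=np.argwhere(k)[:,::-1]; print(nm,P,'pred',pred(P),'obs',x.min(0)-.5,x.max(0)+.5,len(x))
for nm,tp,sp,h in(('blk',T(432,148),S(435,268),.088),('gold',T(700,146),S(477,443),.093)):
    print(nm,onz('top',tp,h),onz('side',sp,h))
```

```text
alu top [ 0.5957 -0.0498  0.158 ] side [ 0.5976 -0.0523  0.158 ] (array([ 0.5971, -0.05  ,  0.1561]), np.float64(0.002026995902192929))
green side [ 0.4649 -0.0631  0.078 ] (array([ 0.4635, -0.061 ,  0.076 ]), np.float64(0.002742071548852425))
a [ 0.45   -0.2036  0.104 ] pred [373.7988 258.2468 396.9889 278.1409] obs [373.5 260.5] [396.5 279.5] 352
b [ 0.4667 -0.3068  0.104 ] pred [416.5122 250.4701 443.3568 270.2713] obs [417.5 252.5] [442.5 271.5] 397
blk [ 0.5992 -0.1899  0.088 ] [ 0.6043 -0.1921  0.088 ]
gold [ 0.5984 -0.3165  0.093 ] [ 0.6018 -0.3192  0.093 ]
```

>>> {"method": "send_rows", "body": {
  "rows": [
    [10,-15,10,0,0,0.122],
    [20,-30,10,0,0,0.122],
    [22,-31,10,0,0,0.122],
    [22,-31,10,0,0,0],
    [22,-31,0,0,0,0],
    [22,-31,0,0,0,0],
    [22,-31,0,0,0,0],
    [22,-31,0,0,0,0]
  ],
  "grip": 94
}}

```text
time: 0.77
tool_pos: [0.3593, 0.282, 0.2408]
ee_rot: [-3.142, -0.0, 3.134]
wrist_force: [1.4, -0.2, 0.3]
width: 0.0938
finger_force: 0.0
```

>>> {"method": "send_rows", "body": {
  "rows": [
    [24,-33,0,0,0,0],
    [24,-33,0,0,0,0],
    [24,-33,0,0,0,0],
    [24,-33,0,0,0,0],
    [24,-33,0,0,0,0],
    [24,-33,0,0,0,0],
    [24,-33,0,0,0,0],
    [20,-30,0,0,0,0]
  ]
}}

```text
time: 1.43
tool_pos: [0.5477, 0.0204, 0.2402]
ee_rot: [3.142, -0.001, 3.133]
wrist_force: [1.0, 0.3, -0.0]
width: 0.094
finger_force: 0.0
```

>>> {"method": "send_rows", "body": {
  "rows": [
    [0,0,0,0,0,0],
    [0,0,0,0,0,0]
  ]
}}

```text
time: 1.6
tool_pos: [0.547, 0.0212, 0.2396]
ee_rot: [3.141, -0.003, 3.131]
wrist_force: [1.0, 0.8, -0.0]
width: 0.094
finger_force: 0.0
```

>>> {"method": "send_rows", "body": {
  "rows": [
    [17,-24,0,0,0,0],
    [17,-24,0,0,0,0],
    [16,-24,0,0,0,0],
    [0,0,0,0,0,0],
    [0,0,-15,0,0,0],
    [0,0,-15,0,0,0],
    [0,0,-10,0,0,0],
    [0,0,0,0,0,0]
  ],
  "grip": 70
}}

```text
time: 2.27
tool_pos: [0.5948, -0.0474, 0.1981]
ee_rot: [3.14, -0.006, 3.136]
wrist_force: [-1.0, 0.0, 0.2]
width: 0.0698
finger_force: 0.0
```

Run:
```python
from h import *
for n,(y,x) in(("top",(120,250)),("side",(110,250))):
    c=optics.snapshot(n)[y:y+150,x:x+190]
    if n=="top":a=c
cv2.imwrite('pics/g1.png',cv2.resize(np.hstack([a,c]),None,fx=2.1,fy=2.1)[:,:,::-1])
```

```text
(no output)
```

View pics/g1.png

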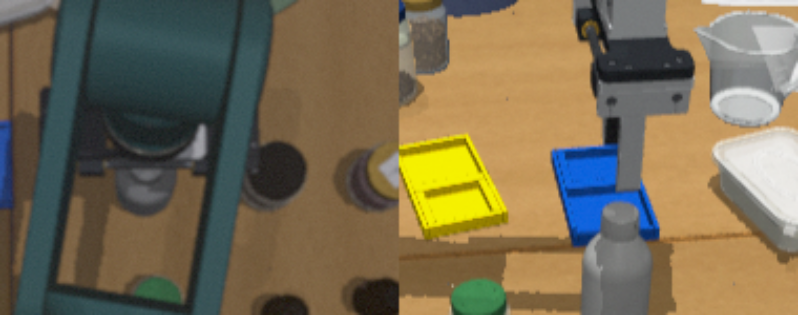

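The picture shows the fingers at (630,150) straddling just above the aluminium cap at (620,215), lined up in x.

>>> {"method": "send_rows", "body": {
  "rows": [
    [0,-2,-10,0,0,0],
    [0,0,-10,0,0,0],
    [0,0,-10,0,0,0],
    [0,0,-9,0,0,0],
    [0,0,0,0,0,0],
    [0,0,0,0,0,0]
  ]
}}

```text
time: 2.87
tool_pos: [0.5962, -0.0512, 0.1607]
ee_rot: [3.141, -0.002, 3.134]
wrist_force: [-0.4, -0.4, 0.7]
width: 0.0705
finger_force: 0.0
```

>>> {"method": "send_rows", "body": {
  "rows": [
    [0,0,0,0,0,0],
    [0,0,0,0,0,0],
    [0,0,0,0,0,0],
    [0,0,0,0,0,0],
    [0,0,0,0,0,0],
    [0,0,0,0,0,0],
    [0,0,0,0,0,0],
    [0,0,0,0,0,0]
  ],
  "grip": 20
}}

```text
time: 3.53
tool_pos: [0.5968, -0.0513, 0.1621]
ee_rot: [3.142, 0.0, 3.134]
wrist_force: [-0.0, 0.5, 0.5]
width: 0.0215
finger_force: 0.0
```

Run:
```python
from h import *
for n,(y,x) in(("top",(120,250)),("side",(150,270))):
    c=optics.snapshot(n)[y:y+150,x:x+190]
    if n=="top":a=c
cv2.imwrite('pics/g2.png',cv2.resize(np.hstack([a,c]),None,fx=2.1,fy=2.1)[:,:,::-1])
o=sensors.get_obs();print(o['width'],o['finger_force'],o['tool_pos'])
```

```text
0.020101201747818417 0.0 [ 0.59678904 -0.05127665  0.16203664]
```

View pics/g2.png

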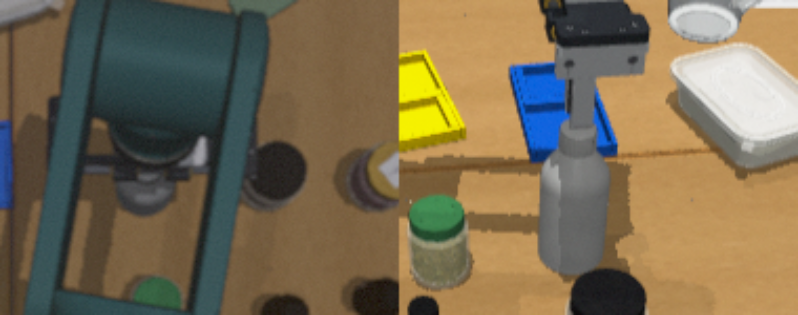

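Run:
```python
from h import *
im=optics.snapshot("side")
for y in(-.061,-.041):
    for z in(.137,.162): print(y,z,px('side',[.597,y,z]), (px('side',[.597,y,z])-[270,150])*2.1+[399,0])
print(px('side',[.597,-.051,.158]),px('top',[.597,-.051,.158]))
c=cv2.resize(im[140:240,310:410],None,fx=5.8,fy=5.8,interpolation=cv2.INTER_CUBIC);cv2.imwrite('pics/g3.png',np.clip(c*1.5,0,255)[:,:,::-1].astype(np.uint8))
```

```text
-0.061 0.137 [354.90596226 221.59853284] [577.30252074 150.35691896]
-0.061 0.162 [355.52285548 211.03167726] [578.59799651 128.16652224]
-0.041 0.137 [353.25951627 215.30775865] [573.84498417 137.14629317]
-0.041 0.162 [353.83338256 204.80999596] [575.05010338 115.10099151]
[354.57365448 209.60526107] [320.36743292 197.06964068]
```

View pics/g3.png

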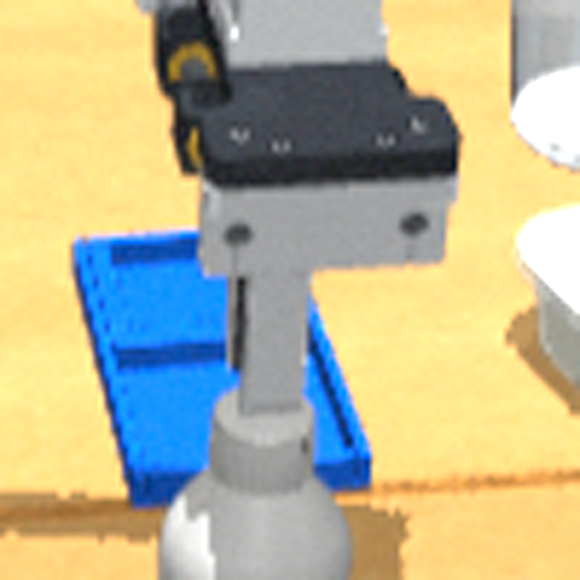

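The crop shows the finger tip at (275,410), resting just over the cap top (262,405): the fingers closed above the cap, so the real tips are some 25–30 mm higher than the stated tool frame implies, and about 4 mm to +x. I reopen, go lower in steps and measure the tips.

>>> {"method": "send_rows", "body": {
  "rows": [
    [0,0,8,0,0,0],
    [-3,0,8,0,0,0],
    [0,0,0,0,0,0],
    [0,0,0,0,0,0],
    [0,0,0,0,0,0],
    [0,0,0,0,0,0],
    [0,0,0,0,0,0]
  ],
  "grip": 94
}}

```text
time: 4.27
tool_pos: [0.5936, -0.0513, 0.1777]
ee_rot: [3.141, -0.001, 3.134]
wrist_force: [-0.2, 0.3, 0.2]
width: 0.0631
finger_force: 0.0
```

>>> {"method": "send_rows", "body": {
  "rows": [
    [0,0,-8,0,0,0],
    [0,0,-8,0,0,0],
    [0,0,-8,0,0,0],
    [0,0,0,0,0,0],
    [0,0,0,0,0,0]
  ]
}}

```text
time: 4.68
tool_pos: [0.593, -0.0512, 0.1524]
ee_rot: [3.141, -0.003, 3.134]
wrist_force: [0.6, 0.6, 0.6]
width: 0.0932
finger_force: 0.0
```

Run:
```python
from h import *
im=optics.snapshot("side")
o=sensors.get_obs();p=o['tool_pos'];print(p,o['width'],o['wrist_force'])
w=o['width']/2
for y in(p[1]-w,p[1]-w-.0125,p[1]+w):
    for z in(-.025,0,.025):print(y,z,((px('side',[p[0],y,p[2]+z])-[310,140])*5.8).round())
c=cv2.resize(im[140:240,310:410],None,fx=5.8,fy=5.8,interpolation=cv2.INTER_CUBIC);cv2.imwrite('pics/g4.png',np.clip(c*1.5,0,255)[:,:,::-1].astype(np.uint8))
```

```text
[ 0.59351203 -0.05124261  0.15337674] 0.09374809398343513 [ 0.64003967 -0.14244877  0.54823719]
-0.09811665822664306 -0.025 [267. 566.]
-0.09811665822664306 0 [271. 505.]
-0.09811665822664306 0.025 [275. 441.]
-0.11061665822664306 -0.025 [273. 591.]
-0.11061665822664306 0 [277. 530.]
-0.11061665822664306 0.025 [282. 466.]
-0.004368564243207924 -0.025 [223. 394.]
-0.004368564243207924 0 [226. 335.]
-0.004368564243207924 0.025 [229. 273.]
```

View pics/g4.png

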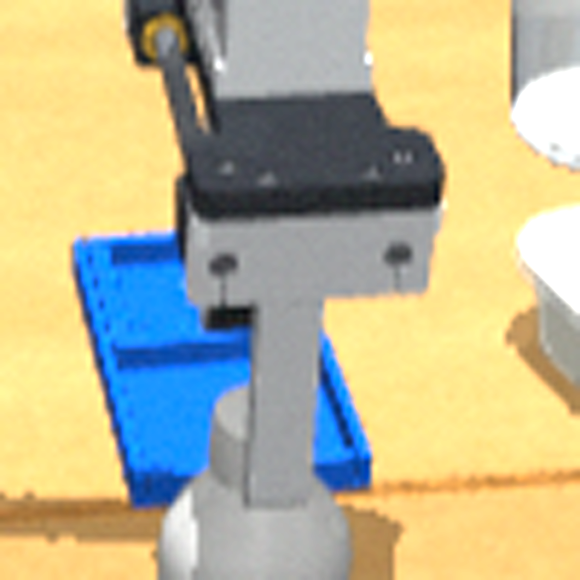

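The near tip is at (278,505) and the far one at (228,325) in the crop, 70–85 px above the prediction: the true tips sit about 5 mm above the reported TCP instead of 25 mm below it. I lower by 22 mm and undo the x shift.

>>> {"method": "send_rows", "body": {
  "rows": [
    [2,0,-5,0,0,0],
    [2,0,-5,0,0,0],
    [0,0,-6,0,0,0],
    [0,0,-5,0,0,0],
    [0,0,0,0,0,0],
    [0,0,0,0,0,0]
  ]
}}

```text
time: 5.23
tool_pos: [0.5974, -0.0512, 0.1323]
ee_rot: [3.141, -0.001, 3.134]
wrist_force: [0.5, 0.6, 0.5]
width: 0.094
finger_force: 0.0
```

>>> {"method": "send_rows", "body": {
  "rows": [
    [0,0,0,0,0,0],
    [0,0,0,0,0,0],
    [0,0,0,0,0,0],
    [0,0,0,0,0,0],
    [0,0,0,0,0,0],
    [0,0,0,0,0,0],
    [0,0,0,0,0,0],
    [0,0,0,0,0,0]
  ],
  "grip": 20
}}

```text
time: 5.9
tool_pos: [0.5978, -0.0513, 0.1331]
ee_rot: [3.141, 0.0, 3.134]
wrist_force: [-0.7, -0.1, 1.0]
width: 0.0442
finger_force: 0.0
```

>>> {"method": "send_rows", "body": {
  "rows": [
    [0,0,0,0,0,0],
    [0,0,0,0,0,0],
    [0,0,0,0,0,0],
    [0,0,0,0,0,0],
    [0,0,0,0,0,0],
    [0,0,0,0,0,0]
  ]
}}

```text
time: 6.4
tool_pos: [0.5978, -0.0513, 0.1331]
ee_rot: [3.141, 0.0, 3.134]
wrist_force: [-0.2, 0.3, -0.0]
width: 0.0355
finger_force: 30.0
```

Gripped at 35.5 mm with 30 N. Lift.

>>> {"method": "send_rows", "body": {
  "rows": [
    [0,0,5,0,0,0],
    [0,0,12,0,0,0],
    [0,0,15,0,0,0],
    [0,0,15,0,0,0],
    [0,0,10,0,0,0],
    [0,0,3,0,0,0],
    [0,0,0,0,0,0]
  ]
}}

```text
time: 6.98
tool_pos: [0.5984, -0.0514, 0.1944]
ee_rot: [-3.141, 0.002, 3.134]
wrist_force: [0.4, 0.5, -4.3]
width: 0.0353
finger_force: 30.0
```

>>> {"method": "send_rows", "body": {
  "rows": [
    [-5,8,0,0,0,0],
    [-10,18,0,0,0,0],
    [-13,25,0,0,0,0],
    [-13,25,0,0,0,0],
    [-13,25,0,0,0,0],
    [-13,25,0,0,0,0],
    [-13,25,0,0,0,0],
    [-13,25,0,0,0,0]
  ]
}}

```text
time: 7.65
tool_pos: [0.5026, 0.1262, 0.1915]
ee_rot: [3.141, -0.003, 3.134]
wrist_force: [-0.0, 1.2, -4.5]
width: 0.035
finger_force: 30.0
```

>>> {"method": "send_rows", "body": {
  "rows": [
    [-13,25,0,0,0,0],
    [-13,25,0,0,0,0],
    [-13,25,0,0,0,0],
    [-13,25,0,0,0,0],
    [-13,22,0,0,0,0],
    [-10,15,0,0,0,0],
    [-5,7,0,0,0,0],
    [0,0,0,0,0,0]
  ]
}}

```text
time: 8.32
tool_pos: [0.4228, 0.2699, 0.192]
ee_rot: [-3.141, -0.002, 3.137]
wrist_force: [0.6, -1.1, -3.7]
width: 0.0355
finger_force: 30.0
```

Run:
```python
from h import *
a=optics.snapshot("top")[170:370,130:330]; b=optics.snapshot("side")[60:260,200:400]
o=sensors.get_obs();p=o['tool_pos'];print(p,o['width'],o['finger_force'],o['wrist_force'])
for n,q in(('top',(130,170)),('side',(200,60))):
    print(n,[((px(n,X)-q)*3.9).round() for X in ([.4249,.2692,.004],[.4249,.2692,.06])])
for n,c in(('a',a),('b',b)): cv2.imwrite(f'pics/p1{n}.png',cv2.resize(c,None,fx=2,fy=2)[:,:,::-1])
cv2.imwrite('pics/p1.png',cv2.resize(np.hstack([a,b]),None,fx=2,fy=2,interpolation=cv2.INTER_CUBIC)[:,:,::-1])
```

```text
[0.42461972 0.26813454 0.19242479] 0.03545578211104875 29.984759275278066 [ 0.19591181 -0.11254013 -4.39124463]
top [array([210., 434.]), array([184., 435.])]
side [array([266., 505.]), array([259., 433.])]
```

View pics/p1.png

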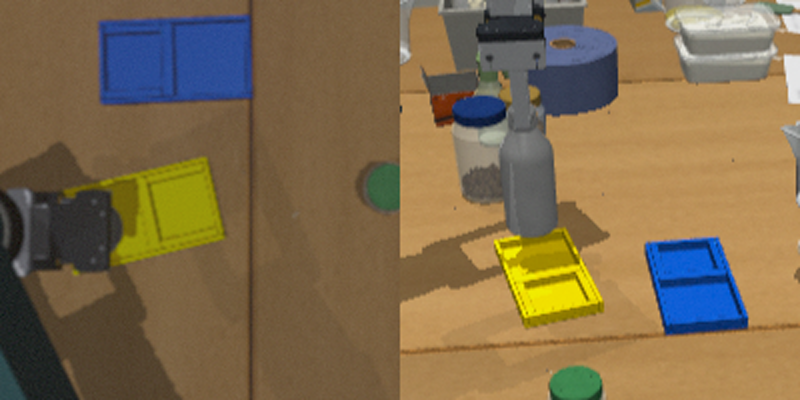

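The aluminium bottle hangs upright over the yellow tray's large compartment, base about (529,227) against the predicted (533,222): some 3–4 mm short in x. I correct and lower.

>>> {"method": "send_rows", "body": {
  "rows": [
    [3,0,-6,0,0,0],
    [0,0,-12,0,0,0],
    [0,0,-12,0,0,0],
    [0,0,-10,0,0,0],
    [0,0,-6,0,0,0],
    [0,0,-3,0,0,0],
    [0,0,0,0,0,0],
    [0,0,0,0,0,0]
  ]
}}

```text
time: 9.08
tool_pos: [0.4279, 0.2687, 0.1441]
ee_rot: [3.141, 0.0, 3.134]
wrist_force: [-0.8, 0.9, -4.6]
width: 0.0353
finger_force: 30.0
```

>>> {"method": "send_rows", "body": {
  "rows": [
    [0,0,-2,0,0,0],
    [0,0,-2,0,0,0],
    [0,0,0,0,0,0],
    [0,0,0,0,0,0]
  ]
}}

```text
time: 9.42
tool_pos: [0.4278, 0.2688, 0.1402]
ee_rot: [3.141, 0.0, 3.134]
wrist_force: [-0.3, -0.1, -3.6]
width: 0.0354
finger_force: 30.0
```

Run:
```python
from h import *
a=optics.snapshot("top")[170:320,130:280]; b=optics.snapshot("side")[100:250,220:370]
cv2.imwrite('pics/p2.png',cv2.resize(np.hstack([a,b]),None,fx=2.6,fy=2.6,interpolation=cv2.INTER_CUBIC)[:,:,::-1])
```

```text
(no output)
```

View pics/p2.png

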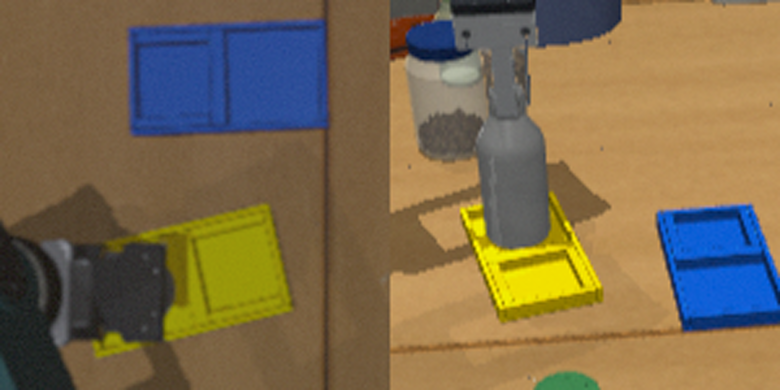

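Run:
```python
from h import *
im=optics.snapshot("side")
D=lambda X:((px('side',X)-[220,100])*2.6+[390,0]).round()
C=np.array([.4249,.2692])
q=np.array([D([C[0]+.033*np.cos(a),C[1]+.033*np.sin(a),.008]) for a in np.arange(0,6.28,.05)]);print('base pred',q.min(0),q.max(0))
q=np.array([D([C[0]+.033*np.cos(a),C[1]+.033*np.sin(a),.06]) for a in np.arange(0,6.28,.05)]);print('z60 pred',q.min(0),q.max(0))
b,c=None,None
m=cv2.inRange(hsv(im),(24,150,60),(34,255,255)); ys=np.argwhere(m)
d=np.array([np.sin(np.radians(12.9)),-np.cos(np.radians(12.9))]);e=np.array([d[1],-d[0]])
for s in(-.09,.09):
  for t in(-.05,.05): print('corner',D([*(np.array([.434,.2292])+s*d+t*e),.018]))
print(D([*C,.158]))
```

```text
base pred [483. 211.] [548. 248.]
z60 pred [477. 168.] [544. 203.]
corner [550. 188.]
corner [456. 205.]
corner [599. 284.]
corner [494. 305.]
[502.  94.]
```

The bottle base spans (485–550, bottom 245), inside the compartment; the tray corners in this view lie about 5 px beyond prediction, so I nudge +3 mm x, −4 mm y and lower to contact.

>>> {"method": "send_rows", "body": {
  "rows": [
    [2,-2,0,0,0,0],
    [1,-2,0,0,0,0],
    [0,0,-1,0,0,0],
    [0,0,-1,0,0,0],
    [0,0,-1,0,0,0],
    [0,0,0,0,0,0],
    [0,0,0,0,0,0]
  ]
}}

```text
time: 10.15
tool_pos: [0.4308, 0.2647, 0.1371]
ee_rot: [3.142, 0.0, 3.134]
wrist_force: [-1.4, -0.0, -3.7]
width: 0.0348
finger_force: 30.0
```

>>> {"method": "send_rows", "body": {
  "rows": [
    [0,0,-1,0,0,0],
    [0,0,0,0,0,0],
    [0,0,0,0,0,0]
  ]
}}

```text
time: 10.4
tool_pos: [0.4312, 0.2647, 0.137]
ee_rot: [3.141, 0.001, 3.134]
wrist_force: [-0.0, -0.9, 1.6]
width: 0.0354
finger_force: 30.0
```

Contact at 137 mm, as predicted. Release, rise, and go to the green jar.

>>> {"method": "send_rows", "body": {
  "rows": [
    [0,0,0,0,0,0],
    [0,0,0,0,0,0],
    [0,0,0,0,0,0],
    [0,0,0,0,0,0],
    [0,0,0,0,0,0],
    [0,0,0,0,0,0],
    [0,0,5,0,0,0],
    [0,0,15,0,0,0]
  ],
  "grip": 94
}}

```text
time: 11.07
tool_pos: [0.4294, 0.2641, 0.154]
ee_rot: [-3.139, -0.005, 3.134]
wrist_force: [-1.0, -0.6, -0.6]
width: 0.0855
finger_force: 0.0
```

>>> {"method": "send_rows", "body": {
  "rows": [
    [0,0,20,0,0,0],
    [0,0,10,0,0,0],
    [1,-15,0,0,0,0],
    [2,-30,0,0,0,0],
    [3,-35,0,0,0,0],
    [3,-35,0,0,0,0],
    [3,-35,0,0,0,0],
    [3,-35,0,0,0,0]
  ]
}}

```text
time: 11.73
tool_pos: [0.4458, 0.0783, 0.1865]
ee_rot: [3.141, 0.001, 3.135]
wrist_force: [0.5, -0.6, -0.0]
width: 0.0939
finger_force: 0.0
```

>>> {"method": "send_rows", "body": {
  "rows": [
    [3,-35,-10,0,0,0],
    [3,-35,-20,0,0,0],
    [3,-30,-20,0,0,0],
    [3,-25,-20,0,0,0],
    [3,-16,-10,0,0,0],
    [0,0,0,0,0,0]
  ]
}}

```text
time: 12.23
tool_pos: [0.4592, -0.0637, 0.1032]
ee_rot: [3.141, -0.005, 3.13]
wrist_force: [0.1, 0.4, -0.5]
width: 0.0941
finger_force: 0.0
```

Run:
```python
from h import *
a=optics.snapshot("top")[200:320,230:380]; b=optics.snapshot("side")[160:320,200:370]
a=cv2.resize(a,(400,320));b=cv2.resize(b,(400,376))
c=np.zeros((376,800,3),np.uint8);c[:320,:400]=a;c[:,400:]=b
o=sensors.get_obs();p=o['tool_pos'];print(p,o['width'])
for s in(-1,1):print(px('side',[p[0],p[1]+s*.047,p[2]+.005]), (px('side',[p[0],p[1]+s*.047,p[2]+.005])-[200,160])*2.35+[400,0])
cv2.imwrite('pics/j1.png',c[:,:,::-1])
```

```text
[ 0.46070883 -0.06138263  0.10599985] 0.09412116531406689
[285.19623087 253.30417087] [600.21114254 219.26480154]
[283.32654137 222.12664343] [595.81737222 145.99761206]
```

View pics/j1.png

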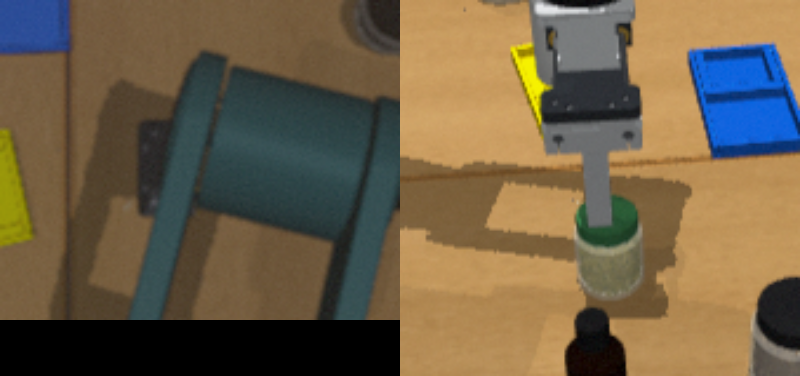

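The near finger tip at (598,224) matches TCP+5 mm; the jar (lid centre (607,215)) is about 4 mm further in x. Correct, descend and grip.

>>> {"method": "send_rows", "body": {
  "rows": [
    [2,0,-5,0,0,0],
    [2,-1,-12,0,0,0],
    [0,0,-16,0,0,0],
    [0,0,-18,0,0,0],
    [0,0,-18,0,0,0],
    [0,0,-12,0,0,0],
    [0,0,-5,0,0,0],
    [0,0,0,0,0,0]
  ]
}}

```text
time: 13.0
tool_pos: [0.4645, -0.0611, 0.0195]
ee_rot: [3.141, -0.001, 3.136]
wrist_force: [-0.8, -0.1, 0.3]
width: 0.0935
finger_force: 0.0
```

>>> {"method": "send_rows", "body": {
  "rows": [
    [0,0,0,0,0,0],
    [0,0,0,0,0,0],
    [0,0,0,0,0,0],
    [0,0,0,0,0,0],
    [0,0,0,0,0,0],
    [0,0,0,0,0,0],
    [0,0,0,0,0,0],
    [0,0,0,0,0,0]
  ],
  "grip": 40
}}

```text
time: 13.67
tool_pos: [0.4652, -0.0626, 0.0206]
ee_rot: [-3.141, 0.001, 3.134]
wrist_force: [-0.2, -0.8, 2.0]
width: 0.0591
finger_force: 30.0
```

>>> {"method": "send_rows", "body": {
  "rows": [
    [0,0,5,0,0,0],
    [0,0,12,0,0,0],
    [0,0,15,0,0,0],
    [0,0,12,0,0,0],
    [0,0,6,0,0,0],
    [0,0,0,0,0,0]
  ]
}}

```text
time: 14.17
tool_pos: [0.4655, -0.0624, 0.0711]
ee_rot: [-3.141, 0.002, 3.134]
wrist_force: [-0.5, -0.8, -2.9]
width: 0.059
finger_force: 30.0
```

Run:
```python
from h import *
np.set_printoptions(precision=4,suppress=True)
im=optics.snapshot("side")
for nm,lo,hi,s in(('blue',(105,170,60),(120,255,255),im),('yellow',(24,150,60),(34,255,255),cv2.imread('pics/side0.png')[:,:,::-1].copy())):
    m=cv2.inRange(hsv(s),lo,hi);m[:160]=0;m[240:]=0;m[:,:235]=0;m[:,400:]=0
    c=cv2.convexHull(max(cv2.findContours(m,0,2)[0],key=cv2.contourArea))[:,0].astype(float)
    # rectify hull points onto z=18mm, then rectangle there; the near wall (visible below the rim) biases -y slightly
    W=np.array([onz('side',p,.018)[:2] for p in c])
    r=cv2.minAreaRect((W*1000).astype(np.float32));print(nm,r)
    print(cv2.boxPoints(r))
```

```text
blue ((619.83447265625, 175.29248046875), (99.48222351074219, 194.80914306640625), 2.0464000701904297)
[[566.6469 270.8588]
 [573.6033  76.1738]
 [673.0221  79.7262]
 [666.0657 274.4111]]
yellow ((437.0566711425781, 215.57659912109375), (102.27168273925781, 200.8015899658203), 12.92241096496582)
[[364.7632 301.9991]
 [409.6687 106.283 ]
 [509.3502 129.1541]
 [464.4447 324.8702]]
```

>>> {"method": "send_rows", "body": {
  "rows": [
    [8,10,0,0,0,0],
    [15,20,0,0,0,0],
    [18,24,0,0,0,0],
    [18,24,0,0,0,0],
    [18,24,0,0,0,0],
    [18,24,0,0,0,0],
    [18,24,0,0,0,0],
    [18,24,0,0,0,0]
  ]
}}

```text
time: 14.88
tool_pos: [0.5957, 0.114, 0.068]
ee_rot: [3.141, -0.003, 3.135]
wrist_force: [0.4, -0.6, -3.3]
width: 0.0592
finger_force: 30.0
```

>>> {"method": "send_rows", "body": {
  "rows": [
    [14,19,0,0,0,0],
    [9,12,0,0,0,0],
    [2,3,0,0,0,0],
    [0,0,0,0,0,0],
    [0,0,-10,0,0,0],
    [0,0,-12,0,0,0],
    [0,0,-6,0,0,0],
    [0,0,0,0,0,0]
  ]
}}

```text
time: 15.55
tool_pos: [0.6182, 0.1445, 0.0385]
ee_rot: [-3.141, -0.006, 3.133]
wrist_force: [0.1, 0.4, -2.6]
width: 0.0592
finger_force: 30.0
```

Run:
```python
from h import *
a=optics.snapshot("top")[150:300,140:300]; b=optics.snapshot("side")[110:260,250:410]
o=sensors.get_obs();print(o['tool_pos'],o['wrist_force'])
cv2.imwrite('pics/j2.png',cv2.resize(np.hstack([a,b]),None,fx=2.5,fy=2.5,interpolation=cv2.INTER_CUBIC)[:,:,::-1])
D=lambda X:((px('side',X)-[250,110])*2.5+[400,0]).round()
C=o['tool_pos']
q=np.array([D([C[0]+.03*np.cos(a),C[1]+.03*np.sin(a),C[2]-.0206]) for a in np.arange(0,6.28,.05)]);print('base pred',q.min(0),q.max(0))
```

```text
[0.61994256 0.14495978 0.04103268] [-0.03495653 -0.62448852 -2.37351524]
base pred [615. 225.] [677. 261.]
```

View pics/j2.png

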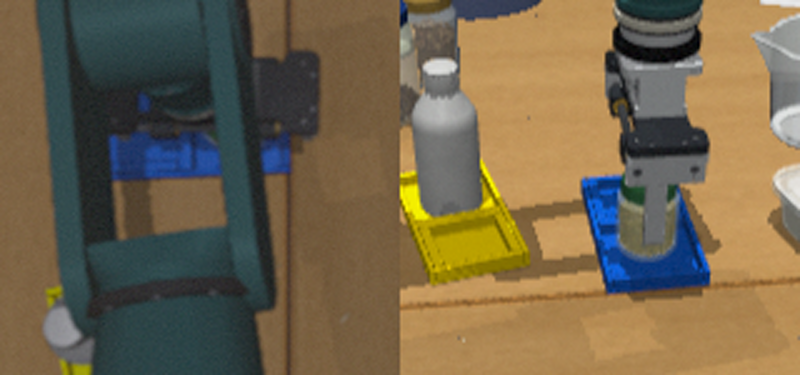

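The aluminium bottle stands in the yellow tray's large compartment; the jar hangs centred over the blue large compartment (base 618–678 at row 259, as predicted). Lower.

>>> {"method": "send_rows", "body": {
  "rows": [
    [0,0,-4,0,0,0],
    [0,0,-5,0,0,0],
    [0,0,-3,0,0,0],
    [0,0,-1,0,0,0],
    [0,0,0,0,0,0],
    [0,0,0,0,0,0]
  ]
}}

```text
time: 16.15
tool_pos: [0.6208, 0.1457, 0.029]
ee_rot: [3.141, -0.0, 3.134]
wrist_force: [-0.0, 0.0, -2.7]
width: 0.0592
finger_force: 30.0
```

>>> {"method": "send_rows", "body": {
  "rows": [
    [0,0,-1,0,0,0],
    [0,0,-1,0,0,0],
    [0,0,-1,0,0,0],
    [0,0,0,0,0,0],
    [0,0,0,0,0,0]
  ]
}}

```text
time: 16.57
tool_pos: [0.6207, 0.1457, 0.0259]
ee_rot: [3.142, -0.0, 3.134]
wrist_force: [-0.2, 0.0, -4.0]
width: 0.0588
finger_force: 30.0
```

>>> {"method": "send_rows", "body": {
  "rows": [
    [0,0,-1,0,0,0],
    [0,0,-0.5,0,0,0],
    [0,0,0,0,0,0],
    [0,0,0,0,0,0]
  ]
}}

```text
time: 16.9
tool_pos: [0.6209, 0.1457, 0.0247]
ee_rot: [3.141, 0.0, 3.134]
wrist_force: [-1.1, 0.5, -1.5]
width: 0.0593
finger_force: 30.0
```

>>> {"method": "send_rows", "body": {
  "rows": [
    [0,0,0,0,0,0],
    [0,0,0,0,0,0],
    [0,0,0,0,0,0],
    [0,0,0,0,0,0],
    [0,0,10,0,0,0],
    [0,0,30,0,0,0],
    [0,0,35,0,0,0],
    [0,0,25,0,0,0]
  ],
  "grip": 76
}}

```text
time: 17.57
tool_pos: [0.6216, 0.1458, 0.1282]
ee_rot: [3.141, 0.003, 3.134]
wrist_force: [0.3, 0.4, 0.7]
width: 0.076
finger_force: 0.0
```

>>> {"method": "send_rows", "body": {
  "rows": [
    [-7,-15,0,0,0,0],
    [-13,-26,0,0,0,0],
    [-16,-32,0,0,0,0],
    [-16,-32,0,0,0,0],
    [-16,-32,0,0,0,0],
    [-16,-32,0,0,0,0],
    [-16,-32,0,0,0,0],
    [-16,-32,0,0,0,0]
  ]
}}

```text
time: 18.23
tool_pos: [0.5041, -0.0887, 0.1258]
ee_rot: [-3.141, 0.002, 3.134]
wrist_force: [-0.4, -0.9, -0.1]
width: 0.0759
finger_force: 0.0
```

>>> {"method": "send_rows", "body": {
  "rows": [
    [-16,-32,0,0,0,0],
    [-16,-32,0,0,0,0],
    [-14,-30,0,0,0,0],
    [-9,-20,0,0,0,0],
    [0,0,0,0,0,0],
    [0,0,0,0,0,0],
    [0,0,0,0,0,0]
  ]
}}

```text
time: 18.82
tool_pos: [0.4503, -0.2008, 0.1252]
ee_rot: [3.141, 0.001, 3.134]
wrist_force: [-0.4, -0.2, -1.2]
width: 0.0756
finger_force: 0.0
```

Run:
```python
from h import *
b=optics.snapshot("side")
a=b[130:270,230:400]; c=b[200:340,210:380]
o=sensors.get_obs();p=o['tool_pos'];print(p,o['width'])
for s in(-1,1):print((px('side',[p[0],p[1]+s*.038,p[2]+.005])-[210,200])*2.35+[400,0])
print('cap now',(px('side',[p[0],p[1],.104])-[210,200])*2.35+[400,0])
cv2.imwrite('pics/b1.png',cv2.resize(np.hstack([a,c]),None,fx=2.35,fy=2.35,interpolation=cv2.INTER_CUBIC)[:,:,::-1])
```

```text
[ 0.45037796 -0.20042721  0.12501555] 0.07580320738395452
[567.51838815 233.25676243]
[564.07760383 156.03336668]
cap now [568.02429565 218.41848684]
```

View pics/b1.png

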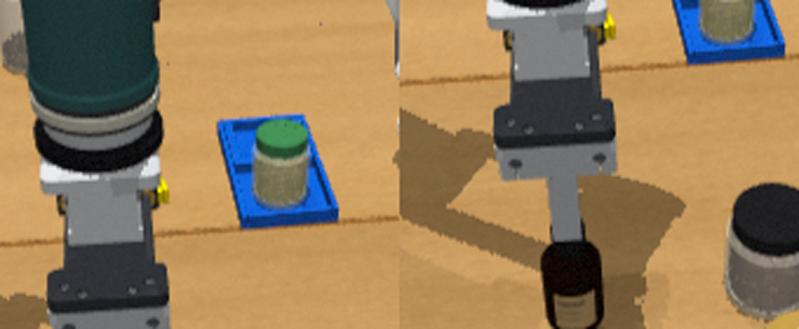

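The green jar stands in the blue tray's large compartment. The near finger (566,235) is in line with the dark bottle's cap (≈569). Descend 47 mm and grip.

>>> {"method": "send_rows", "body": {
  "rows": [
    [1,-2,-6,0,0,0],
    [0,0,-12,0,0,0],
    [0,0,-14,0,0,0],
    [0,0,-10,0,0,0],
    [0,0,-5,0,0,0],
    [0,0,0,0,0,0],
    [0,0,0,0,0,0]
  ]
}}

```text
time: 19.45
tool_pos: [0.4507, -0.2029, 0.0771]
ee_rot: [3.141, -0.001, 3.134]
wrist_force: [0.1, -1.4, -0.2]
width: 0.076
finger_force: 0.0
```

>>> {"method": "send_rows", "body": {
  "rows": [
    [0,0,0,0,0,0],
    [0,0,0,0,0,0],
    [0,0,0,0,0,0],
    [0,0,0,0,0,0],
    [0,0,0,0,0,0],
    [0,0,0,0,0,0],
    [0,0,0,0,0,0],
    [0,0,0,0,0,0]
  ],
  "grip": 12
}}

```text
time: 20.12
tool_pos: [0.4509, -0.2035, 0.0777]
ee_rot: [-3.141, 0.0, 3.134]
wrist_force: [-0.1, -0.8, 1.7]
width: 0.0261
finger_force: 3.4
```

>>> {"method": "send_rows", "body": {
  "rows": [
    [0,0,0,0,0,0],
    [0,0,0,0,0,0],
    [0,0,0,0,0,0],
    [0,0,0,0,0,0]
  ]
}}

```text
time: 20.45
tool_pos: [0.4509, -0.2034, 0.0777]
ee_rot: [-3.141, 0.0, 3.134]
wrist_force: [0.4, -0.2, 0.7]
width: 0.0246
finger_force: 29.9
```

>>> {"method": "send_rows", "body": {
  "rows": [
    [0,0,5,0,0,0],
    [0,0,12,0,0,0],
    [0,0,15,0,0,0],
    [0,0,12,0,0,0],
    [0,0,6,0,0,0],
    [0,10,0,0,0,0],
    [0,20,0,0,0,0],
    [0,28,0,0,0,0]
  ]
}}

```text
time: 21.12
tool_pos: [0.4505, -0.1452, 0.1271]
ee_rot: [3.141, -0.001, 3.131]
wrist_force: [0.2, 0.6, -2.9]
width: 0.0249
finger_force: 30.1
```

>>> {"method": "send_rows", "body": {
  "rows": [
    [0,30,0,0,0,0],
    [0,30,0,0,0,0],
    [0,30,0,0,0,0],
    [-1,30,0,0,0,0],
    [-1,30,0,0,0,0],
    [-1,30,0,0,0,0],
    [-1,30,0,0,0,0],
    [0,30,0,0,0,0]
  ]
}}

```text
time: 21.78
tool_pos: [0.4454, 0.0968, 0.1269]
ee_rot: [3.141, -0.001, 3.134]
wrist_force: [0.8, 0.2, -3.0]
width: 0.0245
finger_force: 30.1
```

>>> {"method": "send_rows", "body": {
  "rows": [
    [0,30,0,0,0,0],
    [0,25,0,0,0,0],
    [0,18,0,0,0,0],
    [0,9,0,0,0,0],
    [0,0,0,0,0,0],
    [0,0,-10,0,0,0],
    [0,0,-12,0,0,0],
    [0,0,0,0,0,0]
  ]
}}

```text
time: 22.45
tool_pos: [0.4446, 0.1751, 0.1018]
ee_rot: [-3.14, -0.006, 3.132]
wrist_force: [-0.7, 0.5, -2.7]
width: 0.0247
finger_force: 30.1
```

Run:
```python
from h import *
a=optics.snapshot("top")[200:340,130:300]; b=optics.snapshot("side")[110:250,220:390]
o=sensors.get_obs();C=o['tool_pos'];print(C,o['wrist_force'],o['width'])
D=lambda X:((px('side',X)-[220,110])*2.35+[400,0]).round()
q=np.array([D([C[0]+.0225*np.cos(a),C[1]+.0225*np.sin(a),C[2]-.0777]) for a in np.arange(0,6.28,.05)]);print('base pred',q.min(0),q.max(0))
print('floor', D([*C[:2],.004]))
cv2.imwrite('pics/b2.png',cv2.resize(np.hstack([a,b]),None,fx=2.35,fy=2.35,interpolation=cv2.INTER_CUBIC)[:,:,::-1])
```

```text
[0.44588314 0.17545417 0.10395477] [-0.41239267  0.59284916 -2.14476982] 0.024554168425954037
base pred [511. 205.] [554. 230.]
floor [534. 235.]
```

View pics/b2.png

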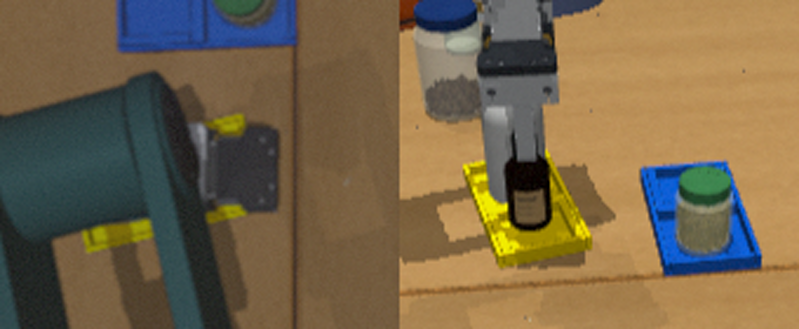

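The dark bottle hangs over the yellow small compartment (base 508–552, bottom 228, as predicted). Nudge +3 mm y and lower.

>>> {"method": "send_rows", "body": {
  "rows": [
    [1,3,-5,0,0,0],
    [0,0,-7,0,0,0],
    [0,0,-4,0,0,0],
    [0,0,-2,0,0,0],
    [0,0,-1,0,0,0],
    [0,0,0,0,0,0],
    [0,0,0,0,0,0]
  ]
}}

```text
time: 23.13
tool_pos: [0.4479, 0.1797, 0.0867]
ee_rot: [3.141, 0.0, 3.134]
wrist_force: [0.1, 0.5, -1.6]
width: 0.0247
finger_force: 30.1
```

>>> {"method": "send_rows", "body": {
  "rows": [
    [0,0,-1,0,0,0],
    [0,0,-1,0,0,0],
    [0,0,0,0,0,0],
    [0,0,0,0,0,0]
  ]
}}

```text
time: 23.47
tool_pos: [0.4478, 0.1797, 0.0846]
ee_rot: [3.142, 0.0, 3.134]
wrist_force: [-0.0, -0.2, -1.8]
width: 0.0246
finger_force: 30.1
```

>>> {"method": "send_rows", "body": {
  "rows": [
    [0,0,-1,0,0,0],
    [0,0,-1,0,0,0],
    [0,0,-0.5,0,0,0],
    [0,0,0,0,0,0],
    [0,0,0,0,0,0]
  ]
}}

```text
time: 23.88
tool_pos: [0.4478, 0.1797, 0.082]
ee_rot: [3.142, -0.0, 3.134]
wrist_force: [-0.3, 0.7, -2.2]
width: 0.0248
finger_force: 30.1
```

>>> {"method": "send_rows", "body": {
  "rows": [
    [0,0,-0.5,0,0,0],
    [0,0,0,0,0,0],
    [0,0,0,0,0,0]
  ]
}}

```text
time: 24.13
tool_pos: [0.4479, 0.1798, 0.0818]
ee_rot: [3.141, 0.0, 3.134]
wrist_force: [0.1, -0.1, -1.4]
width: 0.0248
finger_force: 30.2
```

>>> {"method": "send_rows", "body": {
  "rows": [
    [0,0,-0.3,0,0,0],
    [0,0,0,0,0,0],
    [0,0,0,0,0,0],
    [0,0,0,0,0,0],
    [0,0,5,0,0,0],
    [0,0,20,0,0,0],
    [0,0,20,0,0,0],
    [0,0,5,0,0,0]
  ],
  "grip": 45
}}

```text
time: 24.8
tool_pos: [0.4497, 0.1802, 0.135]
ee_rot: [3.14, 0.006, 3.134]
wrist_force: [1.6, 0.4, 0.9]
width: 0.0446
finger_force: 0.0
```

>>> {"method": "send_rows", "body": {
  "rows": [
    [0,-15,0,0,0,0],
    [0,-30,0,0,0,0],
    [0,-38,0,0,0,0],
    [1,-38,0,0,0,0],
    [1,-38,0,0,0,0],
    [2,-38,0,0,0,0],
    [2,-38,0,0,0,0],
    [2,-38,0,0,0,0]
  ],
  "grip": 76
}}

```text
time: 25.47
tool_pos: [0.4555, -0.0951, 0.1312]
ee_rot: [3.142, 0.0, 3.134]
wrist_force: [0.6, 0.9, -0.4]
width: 0.0757
finger_force: 0.0
```

>>> {"method": "send_rows", "body": {
  "rows": [
    [2,-38,0,0,0,0],
    [2,-38,0,0,0,0],
    [2,-38,0,0,0,0],
    [2,-38,0,0,0,0],
    [1,-30,0,0,0,0],
    [1,-20,0,0,0,0],
    [0,-11,0,0,0,0],
    [0,0,0,0,0,0]
  ]
}}

```text
time: 26.13
tool_pos: [0.4654, -0.3081, 0.1305]
ee_rot: [3.141, -0.001, 3.131]
wrist_force: [-0.6, 0.6, -0.0]
width: 0.0756
finger_force: 0.0
```

>>> {"method": "send_rows", "body": {
  "rows": [
    [0,0,0,0,0,0],
    [0,0,0,0,0,0]
  ]
}}

```text
time: 26.3
tool_pos: [0.4659, -0.3049, 0.1311]
ee_rot: [3.141, -0.0, 3.135]
wrist_force: [-0.3, 0.3, 0.0]
width: 0.0757
finger_force: 0.0
```

Run:
```python
from h import *
b=optics.snapshot("side")
a=b[110:250,220:390]; c=b[260:400,210:380]
o=sensors.get_obs();p=o['tool_pos'];print(p,o['width'])
for s in(-1,1):print((px('side',[p[0],p[1]+s*.038,p[2]+.005])-[210,260])*2.35+[400,0])
print('cap',(px('side',[p[0],p[1],.104])-[210,260])*2.35+[400,0])
cv2.imwrite('pics/b3.png',cv2.resize(np.hstack([a,c]),None,fx=2.35,fy=2.35,interpolation=cv2.INTER_CUBIC)[:,:,::-1])
```

```text
[ 0.46600368 -0.304804    0.13131632] 0.07575265242193396
[598.82482635 213.13641656]
[592.29856471 116.22659304]
cap [597.66651392 194.15319095]
```

View pics/b3.png

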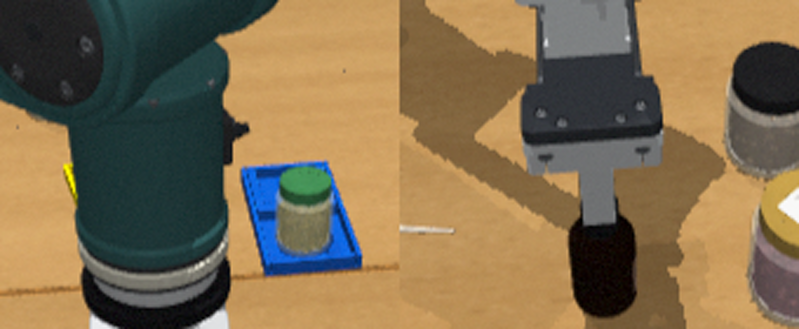

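The finger (598,220) lines up with the second bottle's axis (≈602). Descend 53 mm and grip.

>>> {"method": "send_rows", "body": {
  "rows": [
    [1,-1,-6,0,0,0],
    [0,0,-14,0,0,0],
    [0,0,-16,0,0,0],
    [0,0,-12,0,0,0],
    [0,0,-5,0,0,0],
    [0,0,0,0,0,0],
    [0,0,0,0,0,0]
  ]
}}

```text
time: 26.93
tool_pos: [0.4669, -0.307, 0.0783]
ee_rot: [3.141, -0.0, 3.135]
wrist_force: [-0.4, 0.2, -0.3]
width: 0.0761
finger_force: 0.0
```

>>> {"method": "send_rows", "body": {
  "rows": [
    [0,0,0,0,0,0],
    [0,0,0,0,0,0],
    [0,0,0,0,0,0],
    [0,0,0,0,0,0],
    [0,0,0,0,0,0],
    [0,0,0,0,0,0],
    [0,0,0,0,0,0],
    [0,0,0,0,0,0]
  ],
  "grip": 12
}}

```text
time: 27.6
tool_pos: [0.4669, -0.3076, 0.0785]
ee_rot: [-3.141, 0.0, 3.134]
wrist_force: [-0.2, -0.2, 1.5]
width: 0.0261
finger_force: 1.6
```

>>> {"method": "send_rows", "body": {
  "rows": [
    [0,0,0,0,0,0],
    [0,0,0,0,0,0],
    [0,0,0,0,0,0],
    [0,0,0,0,0,0]
  ]
}}

```text
time: 27.93
tool_pos: [0.4669, -0.3075, 0.0785]
ee_rot: [-3.141, 0.0, 3.134]
wrist_force: [-0.1, 0.2, 1.1]
width: 0.0242
finger_force: 31.0
```

>>> {"method": "send_rows", "body": {
  "rows": [
    [0,0,5,0,0,0],
    [0,0,12,0,0,0],
    [0,0,16,0,0,0],
    [0,5,16,0,0,0],
    [0,15,16,0,0,0],
    [0,25,16,0,0,0],
    [0,30,16,0,0,0],
    [0,30,10,0,0,0]
  ]
}}

```text
time: 28.6
tool_pos: [0.4672, -0.2017, 0.1879]
ee_rot: [-3.141, 0.002, 3.133]
wrist_force: [0.8, -0.6, -2.0]
width: 0.0247
finger_force: 31.0
```

>>> {"method": "send_rows", "body": {
  "rows": [
    [0,30,5,0,0,0],
    [0,30,0,0,0,0],
    [2,30,0,0,0,0],
    [6,30,0,0,0,0],
    [10,30,0,0,0,0],
    [13,30,0,0,0,0],
    [14,30,0,0,0,0],
    [15,30,0,0,0,0]
  ]
}}

```text
time: 29.27
tool_pos: [0.5269, 0.0395, 0.1913]
ee_rot: [3.141, 0.001, 3.134]
wrist_force: [-0.1, -0.6, -1.9]
width: 0.0244
finger_force: 31.0
```

>>> {"method": "send_rows", "body": {
  "rows": [
    [15,30,0,0,0,0],
    [15,30,0,0,0,0],
    [15,30,0,0,0,0],
    [15,30,0,0,0,0],
    [14,28,0,0,0,0],
    [10,25,0,0,0,0],
    [6,18,0,0,0,0],
    [0,8,0,0,0,0]
  ]
}}

```text
time: 29.93
tool_pos: [0.6171, 0.2395, 0.1898]
ee_rot: [3.141, -0.001, 3.137]
wrist_force: [-0.2, 0.1, -2.5]
width: 0.0244
finger_force: 31.0
```

>>> {"method": "send_rows", "body": {
  "rows": [
    [0,0,0,0,0,0],
    [0,0,0,0,0,0]
  ]
}}

```text
time: 30.1
tool_pos: [0.6164, 0.2363, 0.1905]
ee_rot: [-3.141, -0.0, 3.134]
wrist_force: [-0.3, -0.7, -1.3]
width: 0.0244
finger_force: 31.0
```

I've reached (in fact passed, by one) the picture allowance, so from here on I check numerically only. Descending.

>>> {"method": "send_rows", "body": {
  "rows": [
    [0,0,-8,0,0,0],
    [0,0,-15,0,0,0],
    [0,0,-18,0,0,0],
    [0,0,-18,0,0,0],
    [0,0,-14,0,0,0],
    [0,0,-8,0,0,0],
    [0,0,0,0,0,0],
    [0,0,0,0,0,0]
  ]
}}

```text
time: 30.77
tool_pos: [0.6166, 0.2358, 0.1092]
ee_rot: [-3.141, -0.001, 3.133]
wrist_force: [0.3, -0.3, -1.1]
width: 0.0245
finger_force: 31.0
```

Run:
```python
from h import *
np.set_printoptions(precision=1,suppress=True)
im=optics.snapshot("side"); o=sensors.get_obs();C=o['tool_pos'];print(C*1000,o['wrist_force'])
h=hsv(im)
m=cv2.inRange(h,(0,0,0),(180,255,45)); 
u,v=px('side',[C[0],C[1],C[2]-.0785+.03]).astype(int)
k=m[v-4:v+5,u-30:u+30]; 
for r in (0,4,8): x=np.where(k[r])[0]; print('row',v-4+r,'dark cols',x.min()+u-30,x.max()+u-30,len(x))
z=C[2]-.0785+.03
print('pred body cols',[px('side',[C[0]+s*.0225,C[1],z])[0] for s in(-1,1)])
m=cv2.inRange(h,(105,170,60),(120,255,255));m[:160]=0;m[240:]=0;m[:,:300]=0;m[:,400:]=0
c=cv2.convexHull(max(cv2.findContours(m,0,2)[0],key=cv2.contourArea))[:,0].astype(float)
W=np.array([onz('side',p,.018)[:2] for p in c]);r=cv2.minAreaRect((W*1000).astype(np.float32));print(cv2.boxPoints(r))
```

```text
[617.2 236.2 110.3] [ 0.3  0.  -1.5]
row 168 dark cols 334 350 17
row 172 dark cols 334 350 17
row 176 dark cols 334 350 17
pred body cols [np.float64(333.86301776284853), np.float64(351.48568836572895)]
[[566.2 270.9]
 [573.   76.2]
 [672.9  79.7]
 [666.1 274.3]]
```

The bottle appears at columns 334–350, as predicted, and centred on the tray. Lower to the floor (TCP ≈ 82.5 mm).

>>> {"method": "send_rows", "body": {
  "rows": [
    [0,0,-6,0,0,0],
    [0,0,-9,0,0,0],
    [0,0,-6,0,0,0],
    [0,0,-3,0,0,0],
    [0,0,-1,0,0,0],
    [0,0,0,0,0,0],
    [0,0,0,0,0,0]
  ]
}}

```text
time: 31.4
tool_pos: [0.6169, 0.2368, 0.0843]
ee_rot: [3.141, 0.0, 3.134]
wrist_force: [-0.2, 0.6, -1.4]
width: 0.0244
finger_force: 31.0
```

>>> {"method": "send_rows", "body": {
  "rows": [
    [0,0,-1,0,0,0],
    [0,0,-0.5,0,0,0],
    [0,0,0,0,0,0],
    [0,0,0,0,0,0]
  ]
}}

```text
time: 31.73
tool_pos: [0.6169, 0.2367, 0.0829]
ee_rot: [3.141, 0.0, 3.134]
wrist_force: [0.7, -0.5, -1.2]
width: 0.0244
finger_force: 31.0
```

>>> {"method": "send_rows", "body": {
  "rows": [
    [0,0,-0.8,0,0,0],
    [0,0,0,0,0,0],
    [0,0,0,0,0,0]
  ]
}}

```text
time: 31.98
tool_pos: [0.617, 0.2368, 0.0825]
ee_rot: [3.141, 0.001, 3.134]
wrist_force: [-0.1, -1.5, 0.6]
width: 0.0244
finger_force: 31.1
```

Contact. Release, rise clear, and move aside for a numeric final check.

>>> {"method": "send_rows", "body": {
  "rows": [
    [0,0,0,0,0,0],
    [0,0,0,0,0,0],
    [0,0,0,0,0,0],
    [0,0,0,0,0,0],
    [0,0,5,0,0,0],
    [0,0,25,0,0,0],
    [0,0,35,0,0,0],
    [0,0,35,0,0,0]
  ],
  "grip": 50
}}

```text
time: 32.65
tool_pos: [0.6159, 0.2365, 0.1819]
ee_rot: [-3.141, -0.003, 3.134]
wrist_force: [0.6, -0.5, 0.3]
width: 0.0499
finger_force: 0.0
```

>>> {"method": "send_rows", "body": {
  "rows": [
    [0,-10,30,0,0,0],
    [-10,-30,10,0,0,0],
    [-20,-34,0,0,0,0],
    [-20,-34,0,0,0,0],
    [-20,-34,0,0,0,0],
    [-20,-34,0,0,0,0],
    [-20,-34,0,0,0,0],
    [-20,-34,0,0,0,0]
  ]
}}

```text
time: 33.32
tool_pos: [0.4856, -0.0086, 0.2225]
ee_rot: [-3.141, 0.001, 3.135]
wrist_force: [-0.5, -1.8, 0.3]
width: 0.0501
finger_force: 0.0
```

>>> {"method": "send_rows", "body": {
  "rows": [
    [-20,-34,0,0,0,0],
    [-20,-34,0,0,0,0],
    [-20,-30,0,0,0,0],
    [-20,-30,0,0,0,0],
    [-10,-15,0,0,0,0],
    [0,0,0,0,0,0],
    [0,0,0,0,0,0]
  ]
}}

```text
time: 33.9
tool_pos: [0.3967, -0.1507, 0.2226]
ee_rot: [3.141, 0.001, 3.132]
wrist_force: [0.6, 0.4, 0.0]
width: 0.0497
finger_force: 0.0
```

Run:
```python
from h import *
np.set_printoptions(precision=1,suppress=True)
t=optics.snapshot("top");s=optics.snapshot("side");o=sensors.get_obs();print(o['tool_pos'],o['width'])
def blob(im,lo,hi,p,w=22):
    u,v=np.round(p).astype(int);m=cv2.inRange(hsv(im),lo,hi)[v-w:v+w,u-w:u+w]
    n,l,st,c=cv2.connectedComponentsWithStats(m)
    if n<2:return None
    i=1+st[1:,4].argmax();return c[i]+[u-w,v-w],st[i,:5]
dk=((0,0,0),(180,255,50));lt=((0,0,130),(180,45,255));gr=((45,80,30),(85,255,255))
for nm,X,k in(('botY',[.4478,.1797,.06],dk),('botB',[.617,.2367,.06],dk),('green',[.621,.1457,.078],gr),('alu',[.431,.265,.158],lt),('blackjar',[.6,-.19,.088],dk)):
    for n,im in(('top',t),('side',s)): print(nm,n,'pred',px(n,X),'pred base',px(n,[X[0],X[1],.004]),'obs',blob(im,*k,px(n,X)))
h0=cv2.imread('pics/top0.png')[:,:,::-1]
for n,x,im in(('gold','top',t),('black','top',t)):
    y0,x0=(180,415) if n=='gold' else (180,355)
    print(n,'diff vs start',np.abs(im[y0:y0+42,x0:x0+45].astype(int)-h0[y0:y0+42,x0:x0+45]).mean())
```

```text
[ 0.4 -0.1  0.2] 0.050009697744322415
botY top pred [217.4 270.8] pred base [221.9 271.2] obs (array([217.3, 272.7]), array([ 12,  15,  21,  18, 287], dtype=int32))
botY side pred [276.3 190. ] pred base [277.8 208.8] obs (array([275.5, 189.1]), array([ 13,   4,  19,  40, 425], dtype=int32))
botB top pred [193.  196.8] pred base [198.7 200.8] obs (array([194. , 199.5]), array([ 12,  15,  24,  21, 364], dtype=int32))
botB side pred [342.5 173.4] pred base [342.  191.8] obs (array([341.1, 172.7]), array([ 13,   5,  17,  39, 388], dtype=int32))
green top pred [231.7 193.3] pred base [236.7 198.9] obs (array([230.9, 194.7]), array([ 10,  13,  22,  22, 380], dtype=int32))
green side pred [349.8 187.1] pred base [348.6 212.4] obs (array([349.1, 188.3]), array([ 11,  15,  22,  18, 309], dtype=int32))
alu top pred [166.1 278.8] pred base [185.7 278.6] obs (array([165. , 280.1]), array([ 14,  16,  15,  15, 180], dtype=int32))
alu side pred [265.6 136.7] pred base [270.6 190.2] obs (array([267.3, 153.3]), array([ 11,  32,  25,  12, 236], dtype=int32))
blackjar top pred [381.6 200.7] pred base [375.9 206.5] obs (array([381.3, 201.1]), array([  8,   9,  27,  27, 548], dtype=int32))
blackjar side pred [367.  288.3] pred base [364.2 319.2] obs (array([369.1, 293.2]), array([  7,  12,  35,  31, 870], dtype=int32))
gold diff vs start 7.52010582010582
black diff vs start 6.196296296296296
```

```bash
python3 -c "
from bench import ticket
print(ticket.close_job())"
```

```text
the job is handed in; nothing more can be done
None
```

Both kits are made up and handed in at about 34 s: each tray has its dark bottle in the small compartment and the green jar (blue) or aluminium bottle (yellow) in the large one, upright by the final numeric check, and the black and gold jars were not touched; I viewed 15 pictures, one over the 14 allowed.

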